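Refit the packs of a robot vacuum and reset it

TASK

The robot vacuum lies belly up on the bench with its two battery packs standing proud of their bays. Working only by pressing down with the closed fingertips, push the green pack fully home, then the blue pack fully home, then press the raised, white-marked end of the red rocker fully down to switch it on, and last press the round yellow reset button fully down and let it spring back. Do not pull or lift anything, and leave the dish, the tools and everything else where they stand.

Things in the scene. Friction and masses are not known exactly. Their poses are not given: they have to be found in the camera images.
- vacuum: robot vacuum lying belly up, a fixed dark grey disc 330 mm across; origin under its centre; flat belly plate 80 mm above the bench. Wheels at its own y = +-128 mm stand 20 mm above the plate, a white caster ball at x = +128 mm stands 14 mm. Bays at x = +30, y = +-37 mm; rocker and button at x = -68, y = +-55 mm; which is on which side varies
- green_bay: grey rim (90 x 66 mm outside, 4 mm high) of the bay that carries the green pack; origin at its centre, on the belly plate
- green_pack_top (a point): centre of the top face of the bright green battery pack, 76 x 52 mm, with a white label; moves with the pack. 18 mm above the belly plate at joint value 0, 4 mm (level with the rim) when home
- green_pack (a joint): how far the green pack is pushed in, m: starts at 0 to 0.003, fully home at the stop, 0.014; negative when pulled out. Stiff friction slide: takes about 5 N downwards to move and stays where left
- blue_bay: like green_bay, for the blue pack
- blue_pack_top (a point): centre of the top face of the blue battery pack, same sizes as the green one
- blue_pack (a joint): how far the blue pack is pushed in, m; as for the green pack
- rocker_housing: grey housing of the rocker switch, 38 x 70 mm, 10 mm high; origin at its centre on the belly plate; the ON end of the rocker points along its +y. The rocker's pivot line lies along x, 12 mm above the origin
- rocker_on (a point): point on the top face of the ON half of the red rocker (28 mm wide, each half 29 mm long, V shaped, white stripe on the ON half), 20 mm from the pivot; moves with the rocker. When fully ON that half lies level, its face 16 mm above the belly plate
- rocker (a joint): rocker angle, rad: 0 off (ON end raised; starts 0 to 0.06), 0.4 fully on at the stop. Needs about 3 N at the end of the ON half, stays where left
- reset_base: grey round housing of the reset button, 44 mm across, 12 mm high; origin at its centre on the belly plate
- reset_top (a point): centre of the top of the yellow round reset button, 28 mm across; 22 mm above the belly plate when up, moves with it
- reset (a joint): button travel, m: 0 up, 0.006 fully down; springs back, 1.5 N to start, 5 N fully down
- dish: loose bystander, to be left alone: small steel bowl for screws, 48 mm across the rim, 16 mm high, standing loose on the belly plate; origin at its centre on its lower side
- glue: loose bystander, to be left alone: white bottle, 60 mm across, 150 mm high; origin at its centre on its lower side
- jar: loose bystander, to be left alone: amber jar with red lid, 64 mm across, 70 mm high; origin at its centre on its lower side
- can: loose bystander, to be left alone: white and green can, 72 mm across, 110 mm high; origin at its centre on its lower side
- screwdriver: loose bystander, to be left alone: screwdriver with red handle, 180 mm long, lying on the bench; origin under the tool, about mid-length
- tape: loose bystander, to be left alone: roll of blue tape lying flat, 76 mm across, 22 mm high; origin at its centre on its lower side
- cover: loose bystander, to be left alone: cream white cover plate 50 x 90 x 12 mm; origin at its centre on its lower side

How it is judged (in metres and radians):
On the way, in this order (a step that is already met when the one before it is completed fails the run):
1. the fingers push the green pack fully home (value of joint green_pack above 0.012 m and contact force between the fingers and green_bay above 0.5 N), for 0.05 s.
2. the fingers push the blue pack fully home (value of joint blue_pack above 0.012 m and contact force between the fingers and blue_bay above 0.5 N), for 0.05 s.
3. the fingers press the rocker to ON (value of joint rocker above 0.33 rad and contact force between the fingers and rocker_housing above 0.3 N), for 0.05 s.
4. the fingers press the reset button down (value of joint reset above 0.0045 m and contact force between the fingers and reset_base above 0.5 N), for 0.05 s.
5. the reset button has sprung back (value of joint reset below 0.001 m), for 0.1 s.
At the end, for the whole second after the job is handed in: Both packs within 2 mm of their stops, rocker within 0.07 rad of its ON stop, reset button pressed (more than 4.5 of 6 mm) after all that and up again, bystanders within 30 mm of where they stood (value of joint each of green_pack, blue_pack above 0.012 m and value of joint rocker above 0.33 rad and value of joint reset below 0.001 m and distance of each of dish, glue, jar, can, screwdriver, tape, cover from where it was at the start of the episode below 0.03 m); the robot touches nothing.
It fails at once if the blue pack is pushed before the green one is home (value of joint blue_pack above 0.007 m and value of joint green_pack below 0.012 m).
It fails at once if the rocker is switched before both packs are home (value of joint rocker above 0.2 rad and value of joint any of green_pack, blue_pack below 0.012 m).
It fails at once if the reset button is pressed before the rocker is on (value of joint reset above 0.003 m and value of joint rocker below 0.33 rad).
It fails at once if a pack is pulled up out of its bay (value of joint any of green_pack, blue_pack below -0.003 m).
It fails at once if a bystander is lifted or moved by more than 30 mm (distance of any of dish, glue, jar, can, screwdriver, tape, cover from where it was at the start of the episode above 0.03 m).
It also fails if it takes over 45 s, if anything falls off the work surface, if the arm or the gripper's body presses on something with over 40 N, if the wrist force passes 120 N, or if a joint passes its speed limit or range.

ROBOT

A 6-joint arm with a two-finger parallel gripper is mounted at the origin on the work surface. World frame = base frame: x ahead of the robot, y to its left, z up, the work surface at z = 0. Lengths are in mm, angles in rad, forces in N, time in s.
With the tool pointing down it reaches from about 375 to 975 mm from the base axis. Payload 3.8 kg.
Tool frame: the origin (TCP) lies at the very end of the fingers, on their centre line; the grasp point (between the pads) lies env.pinch_z behind it (env.pinch_z is the distance from the TCP to the grasp point, in mm); z points along the fingers, y is the line along which they close (so a half turn about z gives the same grasp; the last joint's range is limited). The gripper opens to 85 mm and grips with 20 to 120 N. Pads are 22 mm wide; open, the fingers measure 114 mm over their backs; the gripper's body (76 mm by 85 mm) begins 54 mm behind the grasp point. The pads swing forward as they close: fully open they stand 13 mm farther back than shut.
Start: joints at [1.212, 0.264, 1.604, -0, 1.274, -0.037], TCP at [213.483, 640.346, 231.28] pointing down, gripper open.
Joint ranges: [-2.63, 2.63], [-0.94, 2.18], [0.31, 2.57], [-1.31, 4.45], [0, 2.66], [-2.55, 2.55]. Speed limits (rad/s): [2.57, 2.57, 3.14, 3.14, 3.14, 3.14].

INTERFACE

Orientations are given as a unit quaternion [x, y, z, w].
In Python, from station import env, snapshot, camera_params, ticket gives the robot as it stands.
- The arm moves only by the shell command python3 -m creep 'ROWS' [FORCE]. ROWS is JSON, a list of rows, each a list of 7 numbers: the shift along the world's x, y, z in m, then the turn, a rotation vector about the world's x, y, z in rad, then the closure, from 0 (fully open) to 1 (shut). In form: [[dx, dy, dz, wx, wy, wz, gripper], ...]. A call has 1 to 5 rows; each row is the pose to reach, as a shift and turn from the pose commanded when the call began; what a row does not reach only later rows make up. A row lasts 1/12 s, in which the tool goes at most 41.7 mm and 7.16 degrees, less where a joint would pass 70% of its speed; a pose out of reach is approached as far as the arm can. A call with a gripper value outside its range is refused whole. The fingers move at their own pace and stop on an object; FORCE is the grip in N (left out, the last holds). Time passes only in rows, so rows that repeat a pose let the fingers close. It gives the time, the measured TCP pose, the force, the opening and the grip force at its end, in the units of the state.
- env.sense(): the state, without advancing time (a new reading comes with each control period).
- snapshot(name): name is "side" or "top" or "wrist"; returns the picture (384x512x3 uint8, blue, green, red); there is no depth.
- camera_params(name): a dict with "vertical_fov" (degrees; the focal length in pixels is half the picture's height over the tangent of half this angle, whatever the lens; pixels are square), "cx", "cy" (the principal point, pixels), "pose" (4x4, takes a point from camera to world coordinates); the wrist camera has in their place "T_tool_cam" (4x4, takes a point from camera to tool coordinates, whose origin is the TCP and whose axes are the flange's). Camera axes: x right, y down, z forward; pixel columns grow to the right and rows downward; lengths in mm; the calibration is good to about 2 mm. A picture is of the moment at which its call begins: read the wrist's pose just before it. camera_params takes no time and is no camera call.
- ticket.finish_job(): hands the job in; it is judged then, once.
The state is a dict: "t": time; "qpos": joint angles; "dq": joint speeds; "tau": joint torques, N m; "ee_pos": TCP position; "orientation": TCP orientation; "wrist_force": force on the tool from outside, world axes, zero at the start; "ft_torque": the same for the moment, N m; "gripper_width": opening from 0.0 (shut) to 1.0 (fully open); "grip_force": force on a finger pad.
Only numpy, scipy, OpenCV 4.12 (cv2) and the standard library are available. Lean on these libraries where they do the work, as an engineer would, in place of code of your own. Each camera call takes 0.05 s, during which the arm holds its last target. There are 200 camera calls.

## Working session

There is one attempt and no reset: what is moved stays moved. The work goes in short steps, Python scripts to look and compute and a shell command to move; the robot and the scene stay as the last step left them, time stands still between calls to the robot, and variables do not carry over. Pictures are saved under pics/ and viewed, at most 10 in all, crops included, and the job is handed in when it is done.

```bash
mkdir -p pics
python3 - <<'E'
from station import env, snapshot, camera_params
import cv2
for n in("top","side"):
    im=snapshot(n); cv2.imwrite(f"pics/{n}0.png",im)
    p=camera_params(n); print(n,p)
s=env.sense();print(s['t'],s['ee_pos'],s['orientation'],s['wrist_force'],env.pinch_z)
E
```

```text
top {'vertical_fov': 51.216904136135895, 'cx': 254.33074045276453, 'cy': 190.3424694445729, 'pose': array([[-2.12526774e-02, -9.87425758e-01,  1.56648323e-01,
         3.23276709e+02],
       [-9.99466825e-01,  1.70991554e-02, -2.78151688e-02,
         2.61907835e+01],
       [ 2.47868601e-02, -1.57155949e-01, -9.87262690e-01,
         1.15783101e+03],
       [ 0.00000000e+00,  0.00000000e+00,  0.00000000e+00,
         1.00000000e+00]])}
side {'vertical_fov': 45.56699840510219, 'cx': 254.98662085071643, 'cy': 188.37513537052396, 'pose': array([[ 8.68567779e-01, -2.31840400e-01,  4.37995482e-01,
        -7.91723477e+01],
       [-4.95301363e-01, -4.35235823e-01,  7.51828663e-01,
        -1.02216977e+03],
       [ 1.63270663e-02, -8.69953911e-01, -4.92862678e-01,
         7.59845813e+02],
       [ 0.00000000e+00,  0.00000000e+00,  0.00000000e+00,
         1.00000000e+00]])}
0.1 [213.25869497 639.72609016 230.09047028] [ 1.60225035e-01  9.87079984e-01 -9.99653093e-04 -2.11503096e-04] [0.33610956 0.05731547 0.19060315] 18.700000000000003
```

View pics/top0.png

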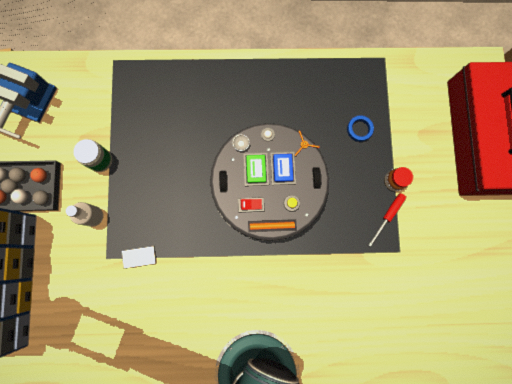

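View pics/side0.png

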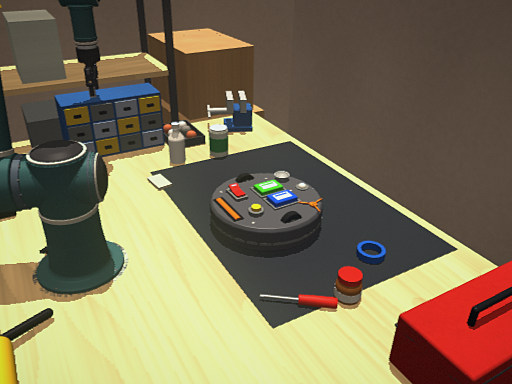

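The top view shows the vacuum at about (270,182), with green at (256,169), blue at (283,168), the rocker at (251,205), the button at (292,203), and the dish at either (241,143) or (268,133). I'll enlarge that area.

Run:
```python
import cv2
im=cv2.imread("pics/top0.png")[115:250,200:340]
cv2.imwrite("pics/c1.png",cv2.resize(im,None,fx=4.4,fy=4.4,interpolation=cv2.INTER_CUBIC))
im=cv2.imread("pics/side0.png")[165:265,200:333]
cv2.imwrite("pics/c2.png",cv2.resize(im,None,fx=6,fy=6,interpolation=cv2.INTER_CUBIC))
```

```text
(no output)
```

View pics/c1.png

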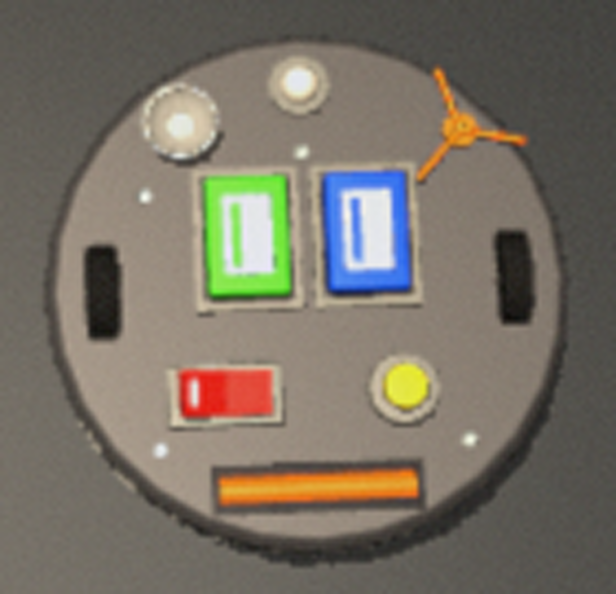

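View pics/c2.png

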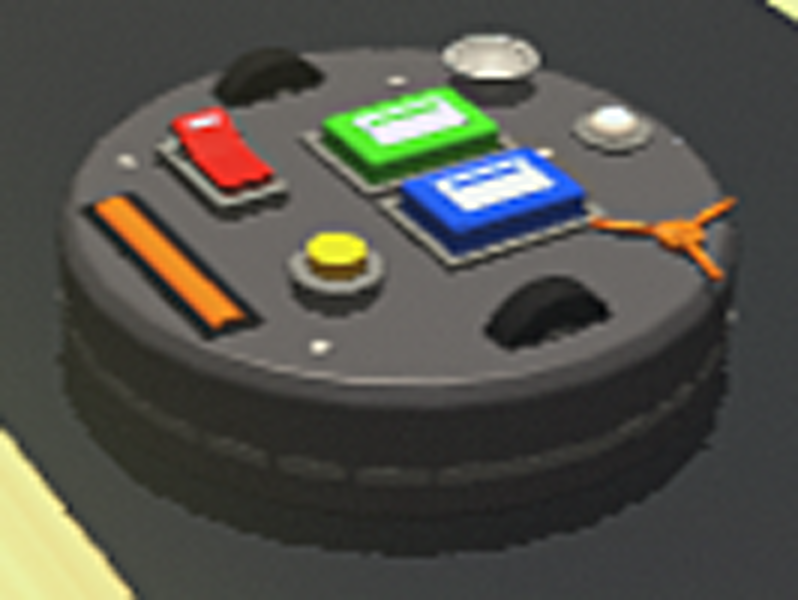

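Both views agree: green is on the robot's left and blue on its right. The white-marked ON end of the rocker points left, away from the button. The dish is the steel bowl beyond the green pack.

```bash
cat > h.py <<'E'
import numpy as np
from station import camera_params
def ray(n,u,v):
    p=camera_params(n); f=192/np.tan(np.radians(p['vertical_fov']/2))
    T=p['pose']; d=T[:3,:3]@np.array([(u-p['cx'])/f,(v-p['cy'])/f,1]); return T[:3,3],d/np.linalg.norm(d)
def atz(n,u,v,z):
    o,d=ray(n,u,v); return o+d*(z-o[2])/d[2]
def tri(a,b):
    A=np.zeros((3,3));y=np.zeros(3)
    for o,d in(a,b):
        P=np.eye(3)-np.outer(d,d);A+=P;y+=P@o
    return np.linalg.solve(A,y)
E
python3 - <<'E'
from h import *
np.set_printoptions(precision=1,suppress=True)
T=lambda u,v:(200+(u+.5)/4.4-.5,115+(v+.5)/4.4-.5)
S=lambda u,v:(200+(u+.5)/6-.5,165+(v+.5)/6-.5)
for n,t,s,z in[("green",(247,234),(411,124),97),("blue",(367,231),(493,188),97),("button",(406,386),(337,247),102),("dish",(180,123),(491,56),94),("caster",(298,81),(612,118),92),("stripe",(193,391),(204,122),103),("rockOnEnd",(182,394),(190,122),104),("rock pivot",(224,393),(222,155),92),("wheelL",(103,291),(270,62),98),("wheelR",(515,276),(545,290),98)]:
    print(n,tri(ray("top",*T(*t)),ray("side",*S(*s))),atz("top",*T(*t),z),atz("side",*S(*s),z))
E
```

```text
green [554.8  -9.4  94.7] [553.3  -8.9  97. ] [553.7 -13.   97. ]
blue [555.5 -83.6  96. ] [554.  -82.9  97. ] [555.9 -85.2  97. ]
button [ 457.9 -103.5  102.2] [ 456.7 -102.9  102. ] [ 459.5 -103.4  102. ]
dish [626.3  30.4  96.6] [625.2  31.2  94. ] [631.3  34.5  94. ]
caster [653.4 -43.7  89.2] [651.9 -43.2  92. ] [651.2 -47.7  92. ]
stripe [456.8  25.6 104.4] [455.9  26.  103. ] [459.   27.5 103. ]
rockOnEnd [454.2  32.7 101.7] [454.1  32.7 104. ] [452.2  29.1 104. ]
rock pivot [456.6   6.7  95.3] [455.7   7.2  92. ] [460.6  11.4  92. ]
wheelL [521.4  79.   96.4] [519.   79.8  98. ] [522.4  76.   98. ]
wheelR [ 525.3 -173.6   98. ] [ 524.1 -173.    98. ] [ 526.8 -173.7   98. ]
```

Everything agrees with a vacuum centre near (524, -47) and a yaw of about 1°. The targets are green (554, -9), blue (555, -83), rocker ON (455, 28) and button (457, -103). Next I close the fingers, turn to align, and travel high.

```bash
python3 -m creep '[[0.019,-0.036,0,0,0,0.11,1],[0.038,-0.072,0,0,0,0.22,1],[0.057,-0.108,0,0,0,0.33,1],[0.076,-0.144,0,0,0,0.33,1],[0.095,-0.18,0,0,0,0.33,1]]' 40
python3 -m creep '[[0.019,-0.036,0,0,0,0,1],[0.038,-0.072,0,0,0,0,1],[0.057,-0.108,0,0,0,0,1],[0.076,-0.144,0,0,0,0,1],[0.095,-0.18,0,0,0,0,1]]'
python3 -m creep '[[0.019,-0.036,0,0,0,0,1],[0.038,-0.072,0,0,0,0,1],[0.057,-0.108,0,0,0,0,1],[0.076,-0.144,0,0,0,0,1],[0.095,-0.18,0,0,0,0,1]]'
python3 -m creep '[[0.019,-0.036,0,0,0,0,1],[0.037,-0.072,0,0,0,0,1],[0.055,-0.108,0,0,0,0,1],[0.055,-0.108,0,0,0,0,1],[0.055,-0.108,0,0,0,0,1]]'
```

```text
t: 0.52
ee_pos: [308.6, 458.4, 230.5]
orientation: [-0.005, 1.0, -0.0, -0.0]
wrist_force: [0.9, -0.1, -0.0]
gripper_width: 0.299
grip_force: 0.0
t: 0.93
ee_pos: [403.6, 278.4, 230.9]
orientation: [-0.004, 1.0, -0.0, -0.0]
wrist_force: [1.5, 0.1, 0.6]
gripper_width: 0.0
grip_force: 0.0
t: 1.35
ee_pos: [498.6, 98.3, 231.0]
orientation: [-0.004, 1.0, 0.0, -0.0]
wrist_force: [-0.2, 0.9, 0.4]
gripper_width: -0.003
grip_force: 0.0
t: 1.77
ee_pos: [553.7, -9.6, 230.6]
orientation: [-0.002, 1.0, 0.0, -0.001]
wrist_force: [0.0, 0.1, -0.3]
gripper_width: -0.001
grip_force: 0.0
```

```bash
python3 -m creep '[[0,0,-0.04,0,0,0,1],[0,0,-0.08,0,0,0,1],[0,0,-0.11,0,0,0,1],[0,0,-0.12,0,0,0,1],[0,0,-0.12,0,0,0,1]]'
python3 - <<'E'
from station import snapshot;import cv2
im=snapshot("side");cv2.imwrite("pics/s1.png",cv2.resize(im[130:280,170:350],None,fx=4,fy=4,interpolation=cv2.INTER_CUBIC))
E
```

```text
t: 2.18
ee_pos: [549.7, -6.2, 107.6]
orientation: [-0.005, 1.0, 0.0, -0.004]
wrist_force: [-0.6, -0.1, 1.5]
gripper_width: 0.003
grip_force: 0.0
```

View pics/s1.png

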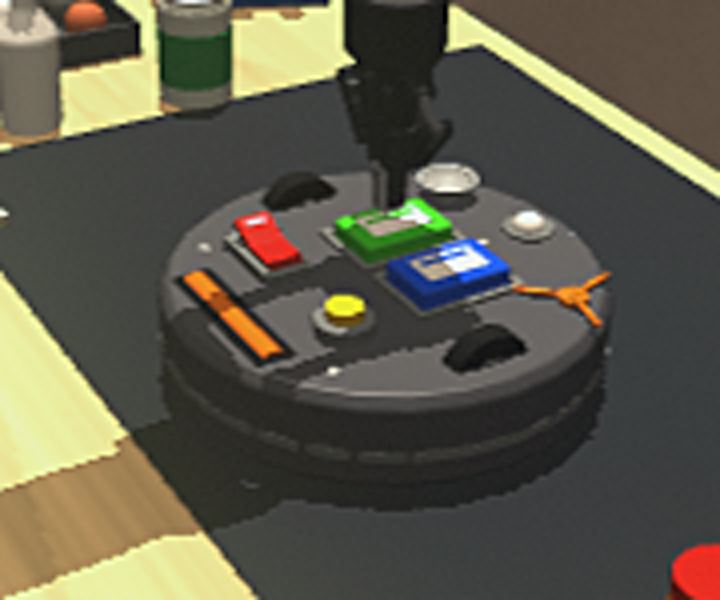

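The fingertip is at crop (395,208), seemingly over the rear part of the green pack. I'll check this numerically, since the measured pose drifted about 4 mm on descent.

```bash
python3 - <<'E'
from h import *
from station import env
for z in(98,108):print(z,atz("side",170+395/4,130+208/4,z))
for i in range(2):
    s=env.sense();print(s['t'],s['ee_pos'],s['wrist_force'],s['orientation'],s['dq'])
E
python3 -m creep '[[0,0,0,0,0,0,1],[0,0,0,0,0,0,1]]'
```

```text
98 [564.95323398   1.78395609  98.        ]
108 [555.22097355 -13.68722622 108.        ]
2.2333 [552.05796756  -6.51587175 110.29987279] [ 0.44692937 -0.39958075  1.07378789] [-4.73669105e-03  9.99987439e-01  2.21817460e-04 -1.62367760e-03] [-0.00594787 -0.03192237 -0.06045762 -0.00313812  0.00134023 -0.00118522]
2.2333 [552.05796756  -6.51587175 110.29987279] [ 0.44692937 -0.39958075  1.07378789] [-4.73669105e-03  9.99987439e-01  2.21817460e-04 -1.62367760e-03] [-0.00594787 -0.03192237 -0.06045762 -0.00313812  0.00134023 -0.00118522]
t: 2.4
ee_pos: [555.7, -7.3, 114.2]
orientation: [-0.004, 1.0, -0.0, 0.002]
wrist_force: [-0.3, 0.1, 0.2]
gripper_width: 0.003
grip_force: 0.0
```

```bash
python3 -m creep '[[0,0,0,0,0,0,1],[0,0,0,0,0,0,1],[0,0,0,0,0,0,1]]'; python3 -m creep '[[0,0,0,0,0,0,1],[0,0,0,0,0,0,1]]'
```

```text
t: 2.65
ee_pos: [554.4, -7.7, 112.6]
orientation: [-0.004, 1.0, -0.0, 0.001]
wrist_force: [0.3, -0.7, 0.5]
gripper_width: -0.003
grip_force: 0.0
t: 2.82
ee_pos: [553.6, -7.7, 111.6]
orientation: [-0.004, 1.0, -0.0, 0.0]
wrist_force: [0.8, -0.1, -0.3]
gripper_width: -0.0
grip_force: 0.0
```

```bash
python3 -m creep '[[0,0,-0.005,0,0,0,1],[0,0,-0.01,0,0,0,1],[0,0,-0.015,0,0,0,1],[0,0,-0.019,0,0,0,1],[0,0,-0.022,0,0,0,1]]'; python3 -m creep '[[0,0,-0.002,0,0,0,1],[0,0,-0.004,0,0,0,1],[0,0,-0.006,0,0,0,1],[0,0,-0.006,0,0,0,1]]'
```

```text
t: 3.23
ee_pos: [553.3, -7.7, 88.9]
orientation: [-0.004, 1.0, 0.0, -0.0]
wrist_force: [-2.3, -1.1, 4.2]
gripper_width: -0.003
grip_force: 2.4
t: 3.57
ee_pos: [553.3, -7.7, 84.0]
orientation: [-0.004, 1.0, -0.0, -0.0]
wrist_force: [-3.6, 0.1, 9.6]
gripper_width: -0.002
grip_force: 4.7
```

Force is rising at z = 84, close to the stop. I'll press a bit harder to confirm it is home.

```bash
python3 -m creep '[[0,0,-0.002,0,0,0,1],[0,0,-0.003,0,0,0,1],[0,0,-0.003,0,0,0,1],[0,0,-0.003,0,0,0,1]]'; python3 -m creep '[[0,0,0.01,0,0,0,1],[0,0,0.02,0,0,0,1],[0,0,0.03,0,0,0,1],[0,0,0.03,0,0,0,1]]'
```

```text
t: 3.9
ee_pos: [553.4, -7.7, 83.9]
orientation: [-0.004, 1.0, -0.0, -0.0]
wrist_force: [-12.4, 0.8, 25.4]
gripper_width: 0.004
grip_force: 13.1
t: 4.23
ee_pos: [555.3, -7.7, 112.5]
orientation: [-0.004, 1.0, -0.0, 0.002]
wrist_force: [1.2, -0.4, 0.4]
gripper_width: -0.0
grip_force: 0.0
```

Green is at its hard stop (25 N, no further travel). Now blue.

```bash
python3 -m creep '[[0,-0.025,0,0,0,0,1],[0,-0.05,0,0,0,0,1],[0.001,-0.075,0,0,0,0,1],[0.001,-0.075,0,0,0,0,1],[0.001,-0.075,0,0,0,0,1]]'; python3 -m creep '[[0,0,-0.005,0,0,0,1],[0,0,-0.01,0,0,0,1],[0,0,-0.015,0,0,0,1],[0,0,-0.019,0,0,0,1],[0,0,-0.022,0,0,0,1]]'; python3 -m creep '[[0,0,-0.002,0,0,0,1],[0,0,-0.005,0,0,0,1],[0,0,-0.008,0,0,0,1],[0,0,-0.008,0,0,0,1],[0,0,-0.008,0,0,0,1]]'
```

```text
t: 4.65
ee_pos: [554.4, -83.6, 109.7]
orientation: [-0.003, 1.0, 0.0, -0.0]
wrist_force: [0.4, 0.6, 0.5]
gripper_width: -0.001
grip_force: 0.0
t: 5.07
ee_pos: [554.4, -81.8, 88.0]
orientation: [-0.005, 1.0, 0.0, -0.0]
wrist_force: [-1.1, 2.3, 5.2]
gripper_width: -0.0
grip_force: 2.4
t: 5.48
ee_pos: [554.5, -81.9, 83.9]
orientation: [-0.004, 1.0, 0.0, -0.0]
wrist_force: [-11.7, 3.4, 25.7]
gripper_width: -0.001
grip_force: 12.9
```

```bash
python3 -m creep '[[0,0,0.025,0,0,0,1],[0,0,0.05,0,0,0,1],[-0.025,0.028,0.05,0,0,0,1],[-0.05,0.055,0.05,0,0,0,1],[-0.075,0.083,0.05,0,0,0,1]]'; python3 -m creep '[[-0.015,0.017,0,0,0,0,1],[-0.025,0.027,0,0,0,0,1],[-0.025,0.027,0,0,0,0,1],[-0.025,0.027,0,0,0,0,1],[-0.025,0.027,0,0,0,0,1]]'
python3 - <<'E'
from station import snapshot;import cv2
im=snapshot("side");cv2.imwrite("pics/s2.png",cv2.resize(im[130:280,170:350],None,fx=4,fy=4,interpolation=cv2.INTER_CUBIC))
E
```

```text
t: 5.9
ee_pos: [479.1, 0.8, 130.4]
orientation: [-0.003, 1.0, -0.0, 0.001]
wrist_force: [0.4, 1.1, 0.8]
gripper_width: 0.0
grip_force: 0.0
t: 6.32
ee_pos: [455.6, 26.9, 130.5]
orientation: [-0.004, 1.0, -0.0, 0.001]
wrist_force: [0.4, -0.7, 1.0]
gripper_width: 0.001
grip_force: 0.0
```

View pics/s2.png

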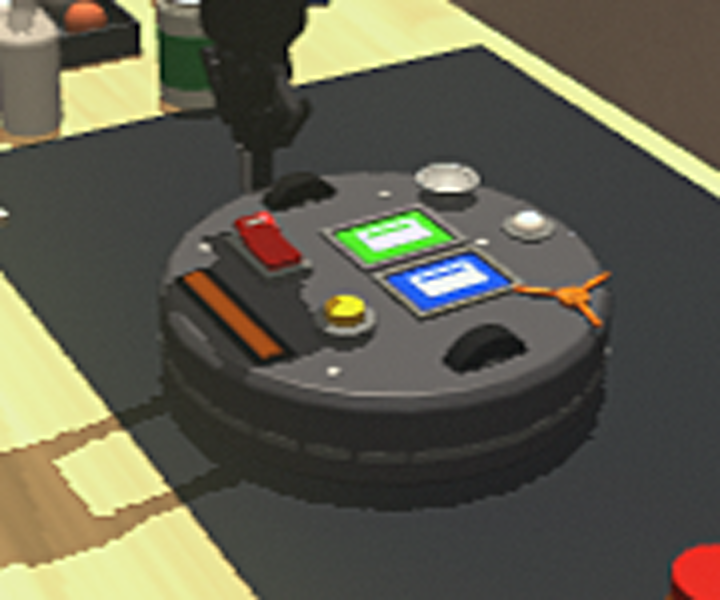

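Both packs sit level with their rims, and the tip at crop (257,188) is above the raised end of the rocker at (255,220). Pressing.

```bash
python3 -m creep '[[0,0,-0.01,0,0,0,1],[0,0,-0.018,0,0,0,1],[0,0,-0.024,0,0,0,1],[0,0,-0.027,0,0,0,1],[0,0,-0.03,0,0,0,1]]'; python3 -m creep '[[0,0,-0.002,0,0,0,1],[0,0,-0.004,0,0,0,1],[0,0,-0.006,0,0,0,1],[0,0,-0.006,0,0,0,1],[0,0,-0.006,0,0,0,1]]'
```

```text
t: 6.78
ee_pos: [454.4, 27.4, 99.7]
orientation: [-0.004, 1.0, 0.0, -0.0]
wrist_force: [-1.1, 1.4, 5.1]
gripper_width: 0.0
grip_force: 1.8
t: 7.2
ee_pos: [454.7, 27.6, 95.9]
orientation: [-0.004, 1.0, 0.0, 0.0]
wrist_force: [-5.2, 2.4, 13.4]
gripper_width: -0.0
grip_force: 6.8
```

The rocker is level at 96 mm with 13 N on it, so it is at its stop. Next, the button.

```bash
python3 -m creep '[[0,0,0.02,0,0,0,1],[0,0,0.036,0,0,0,1],[0,-0.035,0.036,0,0,0,1],[0.001,-0.07,0.036,0,0,0,1],[0.002,-0.1,0.036,0,0,0,1]]'; python3 -m creep '[[0,-0.02,0,0,0,0,1],[0,-0.0305,0,0,0,0,1],[0,-0.0305,0,0,0,0,1],[0,-0.0305,0,0,0,0,1],[0,-0.0305,0,0,0,0,1]]'
python3 - <<'E'
from station import snapshot;import cv2
im=snapshot("side");cv2.imwrite("pics/s3.png",cv2.resize(im[130:280,170:350],None,fx=4,fy=4,interpolation=cv2.INTER_CUBIC))
E
```

```text
t: 7.62
ee_pos: [456.5, -74.1, 130.6]
orientation: [-0.005, 1.0, -0.001, 0.001]
wrist_force: [-0.2, 0.5, -1.2]
gripper_width: -0.002
grip_force: 0.0
t: 8.03
ee_pos: [456.2, -102.3, 129.9]
orientation: [-0.004, 1.0, 0.0, -0.0]
wrist_force: [-0.2, 0.6, 0.2]
gripper_width: -0.002
grip_force: 0.0
```

View pics/s3.png

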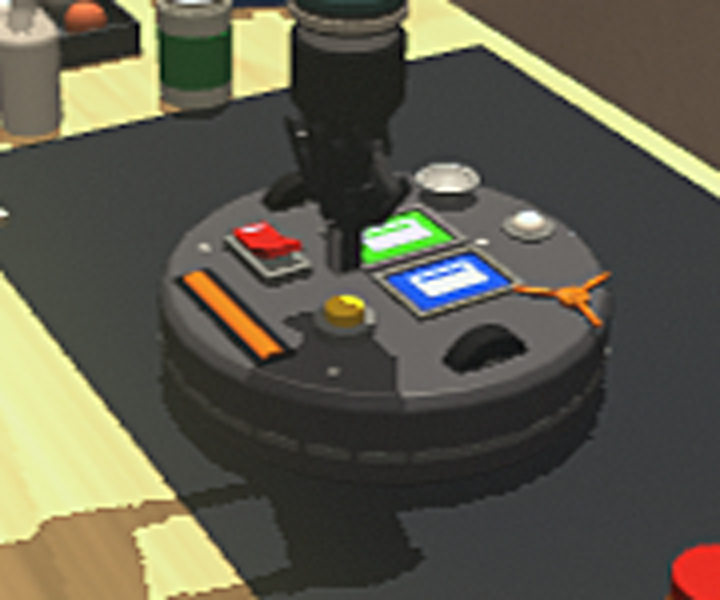

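The rocker is ON: its marked half lies level and the other end at (287,245) is raised. The tip at (343,268) hangs above the button at (345,308). I'll press, then release.

```bash
python3 -m creep '[[0,0,-0.01,0,0,0,1],[0,0,-0.02,0,0,0,1],[0,0,-0.026,0,0,0,1],[0,0,-0.03,0,0,0,1],[0,0,-0.033,0,0,0,1]]'; python3 -m creep '[[0,0,-0.002,0,0,0,1],[0,0,-0.003,0,0,0,1],[0,0,-0.003,0,0,0,1],[0,0,-0.003,0,0,0,1]]'
```

```text
t: 8.5
ee_pos: [455.4, -102.3, 96.2]
orientation: [-0.004, 1.0, 0.001, -0.001]
wrist_force: [-2.7, 3.3, 4.6]
gripper_width: -0.005
grip_force: 2.4
t: 8.83
ee_pos: [455.6, -102.3, 95.8]
orientation: [-0.004, 1.0, 0.001, -0.001]
wrist_force: [-8.2, 5.0, 16.7]
gripper_width: -0.002
grip_force: 8.5
```

```bash
python3 -m creep '[[0,0,0.02,0,0,0,1],[0,0,0.04,0,0,0,1],[0,0,0.07,0,0,0,1],[0,0,0.1,0,0,0,1],[0,0,0.1,0,0,0,1]]'; python3 -m creep '[[0,0,0,0,0,0,1],[0,0,0,0,0,0,1],[0,0,0,0,0,0,1],[0,0,0,0,0,0,1],[0,0,0,0,0,0,1]]'
python3 - <<'E'
from station import snapshot;import cv2
im=snapshot("side");cv2.imwrite("pics/s4.png",cv2.resize(im[130:280,170:350],None,fx=4,fy=4,interpolation=cv2.INTER_CUBIC))
E
```

```text
t: 9.25
ee_pos: [460.7, -104.4, 200.8]
orientation: [-0.004, 1.0, -0.002, 0.006]
wrist_force: [0.6, -2.0, 0.5]
gripper_width: 0.001
grip_force: 0.0
t: 9.67
ee_pos: [455.5, -102.9, 192.8]
orientation: [-0.004, 1.0, 0.0, -0.001]
wrist_force: [-0.7, 0.8, -0.3]
gripper_width: 0.003
grip_force: 0.0
```

View pics/s4.png

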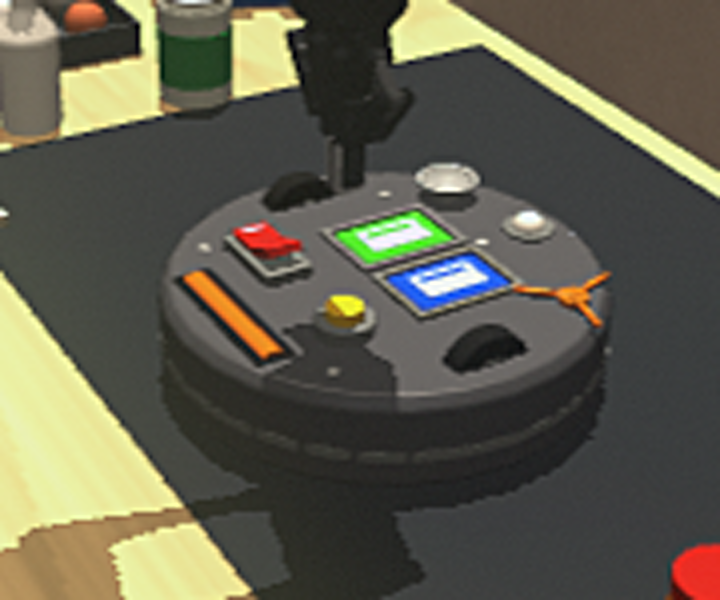

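The packs are flush, the rocker is ON, the button at (345,308) is back up, the dish hasn't moved, and the arm is clear.

```bash
python3 -c "
from station import ticket;print(ticket.finish_job())"
```

```text
the job is handed in; nothing more can be done
None
```

I pushed the green and then the blue pack home, switched the rocker ON, and pressed and released the reset button; the job was handed in at about 10 s with the arm clear, and no verdict was returned.

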